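Dock the board carrier, then hold the tester's sprung hood at its balance point

ROBOT

A 6-joint arm with a two-finger parallel gripper is mounted at the origin on the work surface. World frame = base frame: x ahead of the robot, y to its left, z up, the work surface at z = 0. Lengths are in m, angles in rad, forces in N, time in s.
With the tool pointing down it reaches from about 0.3 to 0.775 m from the base axis. Payload 14.6 kg.
Tool frame: the origin (TCP) lies at the very end of the fingers, on their centre line; the grasp point (between the pads) lies 19 mm behind it; z points along the fingers, y is the line along which they close (so a half turn about z gives the same grasp; the last joint's range is limited). The gripper opens to 94 mm and grips with 3 to 60 N. Pads are 16 mm wide; open, the fingers measure 119 mm over their backs; the gripper's body (75 mm by 177 mm) begins 78 mm behind the grasp point.
Start: joints at [1.148, 0.3, 1.521, -0, 1.321, -0.067], TCP at [0.192, 0.516, 0.205] pointing down, gripper open.
Joint ranges: [-3.03, 3.03], [-0.79, 2.21], [0.23, 2.52], [-1.04, 4.18], [0, 3.07], [-2.55, 2.55]. Speed limits (rad/s): [2.22, 2.22, 2.57, 3.14, 3.14, 3.14].

INTERFACE

Orientations are given as [roll, pitch, yaw] about the fixed x, y, z axes, in that order (R = Rz(yaw) Ry(pitch) Rx(roll)).
In Python, from station import ctrl gives the robot as it stands.
- The arm moves only by the tool move_arm, never from a script. Its argument "increments" is a list of rows, each a list of 7 numbers: the opening, from 0 (shut) to 1 (fully open), then the shift along the tool's x, y, z in units of 50 mm (1.0 is 50 mm), then the turn, a rotation vector about the tool's x, y, z in rad. In form: [[claw, tx, ty, tz, rx, ry, rz], ...]. A call has 1 to 20 rows; each row shifts and turns the commanded pose from where the row before left it, along the tool's axes as they then stand; what a row does not reach is not made up. A row lasts 1/10 s, in which the tool goes at most 50 mm and 8.59 degrees, less where a joint would pass 70% of its speed; a pose out of reach is approached as far as the arm can. A call is refused whole if a number of a shift passes 1 or a number of a turn 0.15, either way. A call with a gripper value outside its range is refused whole. The fingers move at their own pace and stop on an object; "force" is the grip in N (left out, the last holds). Time passes only in rows, so rows that do not move let the fingers close. It gives the time, the measured TCP pose, the force, the opening and the grip force at its end, in the units of the state.
- ctrl.get_obs(): the state, without advancing time (a new reading comes with each control period).
- ctrl.camera(name): name is "scene" or "side" or "wrist"; returns a dict with "color" (480x640x3 uint8, blue, green, red), "K" (3x3 intrinsics, pixels), "pose" (4x4, takes a point from camera to world coordinates); the wrist camera has in their place "tool_from_camera" (4x4, takes a point from camera to tool coordinates, whose origin is the TCP and whose axes are the flange's). Camera axes: x right, y down, z forward; pixel columns grow to the right and rows downward; lengths in m; the calibration is good to about 2 mm. A picture is of the moment at which its call begins: read the wrist's pose just before it. There is no depth.
- ctrl.hand_in(): hands the job in; it is judged then, once.
Trained networks look in a picture, given as the dict that the camera call returned (one of the last four; its "shot" number tells which), for a name from the list of things; names that differ only in an ending like _2 or _b are one class to them, and where a whole thing is asked for, a point or a joint stands for the part that bears it (a point fixed in the world has none). Each returns a list of dicts, best first, with "conf" (0 to 1); they miss things now and then, are a little off and sometimes report something else, mostly with a low value. They report only what shows in the picture. A call takes as long as a camera call.
- ctrl.cut_out(name, picture): "mask" (480x640 bool, what is visible of it) and "centre" ([row, column] in pixels, amid what is visible of it).
The state is a dict: "time_s": time; "qpos": joint angles; "joint_vel": joint speeds; "tau": joint torques, N m; "ee_pos": TCP position; "eef_rot": TCP orientation; "force": force on the tool from outside, world axes, zero at the start; "moment": the same for the moment, N m; "grip_width": finger opening in m; "grip_force": force on a finger pad.
Only numpy, scipy, OpenCV 4.12 (cv2) and the standard library are available. Lean on these libraries where they do the work, as an engineer would, in place of code of your own. Each camera call takes 0.05 s, during which the arm holds its last target. There are 200 camera calls.

TASK

Get the board tester ready for a colleague: seat the loose board carrier fully home on the two pegs of the tester's dock and let go of it (either way round is fine). Then take the tester's blue hood by its front bar, swing it up clearly past its balance point, so that you feel its spring take over, ease it back and finish still holding it, at rest, just below the balance point (within ten degrees), where it would drop shut if let go. Never let the hood fly open to its stop or slam, leave everything else on the bench where it is, and end the program while holding the hood.

Things in the scene. Friction and masses are not known exactly. Their poses are not given: they have to be found in the camera images.
- carrier: Loose board carrier, about 0.25 kg: black plate 140 (x) x 100 (y) x 8 mm carrying a green circuit board, highest chip 13 mm. Two 12 mm through holes on its x axis, 55 mm either side of the centre. Yellow bridge handle over the centre along x: bar 56 long, 14 wide (y), 32 to 46 mm above the underside, a leg at each end. Origin: centre of underside, z up. Starts on the bench at the right.
- dock (a point): Midway between the dock's two steel pegs, on the tester's black top at its right-hand end, 72 mm above the bench. Pegs 55 mm either side along x: 10 mm thick, 18 high, the top 5 mm tapering to 4. Axes: x from the tester's front (robot's side) to its rear, y left, z up. Seated, the carrier's underside lies on this surface, its origin here, its x along this x, either way round.
- tester: Fixed grey box 240 (x) x 430 (y) x 72 mm high, turned up to 0.2 rad, the blue hood on its left part, the dock on its right. Origin: on the bench under the middle of the hood's hinge line; x to the rear, y left. The box reaches 210 mm forward of the origin, 130 mm left and 300 mm right. The shut hood reaches 194 mm forward and 110 mm to either side, top 130 mm above the bench.
- hood_hinge (a point): Middle of the hood's level hinge line, which runs along the tester's y at its rear, 100 mm above the bench. Axes: the tester's (x to the rear, y left, z up). It is 110 mm rearward, 205 mm to the left and 28 mm above dock.
- hood_bar (a point): Middle of the hood's grip bar: round steel, 14 mm diameter, 150 mm long, along the tester's y, on two arms 140 mm apart; it can turn between the fingers. 44 mm free between it and the hood's front face. At hood angle q it is 245*cos(q) mm forward of (-x) and 245*sin(q) mm above hood_hinge, so level with it when shut. Its axes turn with the hood.
- hood (a joint): Hood angle, rad: 0 shut (start), 1.40 open stop. Clear-topped blue cover with spring, 1.4 kg. Balance at 1.05 (60 deg): below it falls shut, above it springs open by itself; clearly past it = 1.10 and over. About 3 N at the bar lifts it when shut, nothing at balance. On the left side its red line points along a white arc plate: red mark = balance, yellow stretch (0.82 to 1.01) = where to hold.
- fan: Bystander: black square fan, 120 x 38 x 120 mm high, standing at the left. Origin: centre of underside.
- parts_bin: Bystander: open black bin 160 x 110 x 60 mm, at the left. Origin: centre of underside.
- heatsink: Bystander: dark finned heat sink 50 x 140 x 30 mm, front left. Origin: centre of underside.
- sponge_tin: Bystander: black tin with a yellow sponge, 70 x 70 x 30 mm, in front of the tester. Origin: centre of underside.
- tape_roll: Bystander: yellow roll, 90 mm across, 45 mm high, far right. Origin: centre of underside.
- driver: Bystander: screwdriver lying near the robot, pointing roughly along y, about 200 mm long. Origin: under its middle.

How it is judged:
On the way, in this order (a step that is already met when the one before it is completed fails the run):
1. the carrier is fully home on the dock's pegs and released (horizontal distance between carrier and dock below 0.004 m and z of carrier in the frame of dock below 0.003 m and angle between the x axis of carrier and the x axis of dock, either way round below 0.06 rad and angle between carrier's own z axis and vertical below 0.04 rad and contact force between the fingers and carrier below 0.1 N), for 0.3 s.
2. the hood, held by the fingers, is raised past its balance point (value of joint hood above 1.1 rad and contact force between the fingers and hood above 0.3 N), for 0.1 s.
At the end, for the whole second after the job is handed in: Carrier on the dock: within 4 mm and 0.06 rad of the pegs (either way round), underside within 3 mm of the dock, level, untouched. Hood held by the fingers (over 0.3 N) at 0.80 to 1.035 rad, just below its balance at 1.05, moving under 0.06 rad/s, clear of the carrier (all of step 1 and value of joint hood between 0.8 and 1.035 rad and velocity of joint hood between -0.06 and 0.06 rad/s and contact force between the fingers and hood above 0.3 N and contact force between hood and carrier below 0.1 N); the arm keeps its last pose, push and grip.
It fails at once if the hood flies open or slams (over 2.5 rad/s) (velocity of joint hood above 2.5 rad/s or velocity of joint hood below -2.5 rad/s).
It fails at once if the hood is let up against its open stop (value of joint hood above 1.37 rad).
It fails at once if a bystander is moved by more than 30 mm (distance of any of fan, parts_bin, heatsink, sponge_tin, tape_roll, driver from where it was at the start of the episode above 0.03 m).
It also fails if it takes over 62 s, if anything falls off the work surface, if the arm or the gripper's body presses on something with over 40 N, if the wrist force passes 120 N, or if a joint passes its speed limit or range.

## Working session

There is one attempt and no reset: what is moved stays moved. The work goes in short steps, Python scripts to look and compute and a tool call to move; the robot and the scene stay as the last step left them, time stands still between calls to the robot, and variables do not carry over. Pictures are saved under pics/ and viewed, at most 10 in all, crops included, and the job is handed in when it is done.

Besides the shell and the picture viewer there is one more tool, called after ">>>" by a JSON object that holds its "api" and its "payload". move_arm: Moves the arm, as the interface text tells. Its arguments: {"type":"object","properties":{"increments":{"type":"array","items":{"type":"array","items":{"type":"number"}}},"force":{"type":"number"}},"required":["increments"]}

```bash
mkdir -p pics; ls
python3 - <<'E'
from station import ctrl
import cv2,numpy as np,pickle
print(ctrl.get_obs())
out={}
for n in ["scene","side"]:
    p=ctrl.camera(n); out[n]=p
    cv2.imwrite(f"pics/{n}0.png",p["color"])
    print(n,p["K"].tolist(),np.round(p["pose"],4).tolist())
    for t in ["carrier","tester","hood_bar"]:
        r=ctrl.cut_out(t,p)
        for d in r[:2]: print(t,round(d["conf"],2),d["centre"],int(d["mask"].sum()))
pickle.dump(out,open("p0.pkl","wb"))
E
```

```text
pics
{'time_s': 0.0, 'qpos': array([ 1.14841864e+00,  3.00464427e-01,  1.52159290e+00,  2.89745667e-05,
        1.32073022e+00, -6.66044192e-02]), 'joint_vel': array([-7.28292485e-05, -1.60605205e-04,  6.01235584e-04, -2.70135556e-03,
        1.98577420e-03,  1.13348376e-03]), 'tau': array([ 2.54308634e-04, -5.31803405e+01, -3.52740884e+01,  7.08354078e-02,
        2.43672665e-02, -8.86278963e-05]), 'ee_pos': array([0.19145805, 0.51530635, 0.204885  ]), 'eef_rot': array([-3.14040227e+00, -1.07529190e-04,  2.78581213e+00]), 'force': array([ 0.47962189,  0.59882678, -0.10429202]), 'moment': array([-0.02252528, -0.01349455, -0.00526724]), 'grip_force': 0.0, 'grip_width': 0.09348813297172721}
scene [[597.6625539277566, 0.0, 324.6035260948684], [0.0, 597.6625539277566, 233.21133236055124], [0.0, 0.0, 1.0]] [[0.3708, 0.7014, -0.6088, 1.4377], [0.9286, -0.2882, 0.2335, -0.3042], [-0.0117, -0.6519, -0.7582, 1.1943], [0.0, 0.0, 0.0, 1.0]]
carrier 0.56 [292.4, 154.5] 2071
carrier 0.22 [185.5, 370.1] 933
tester 0.97 [276.9, 351.3] 19763
side [[549.9311998525372, 0.0, 316.37588750802064], [0.0, 549.9311998525372, 238.63277426344388], [0.0, 0.0, 1.0]] [[0.8805, -0.3668, 0.3004, 0.1603], [-0.474, -0.6717, 0.5693, -0.6758], [-0.0071, -0.6437, -0.7653, 1.088], [0.0, 0.0, 0.0, 1.0]]
carrier 0.61 [431.3, 396.4] 3594
tester 0.86 [240.8, 359.7] 17458
hood_bar 0.72 [200.8, 347.6] 7132
```

View pics/scene0.png

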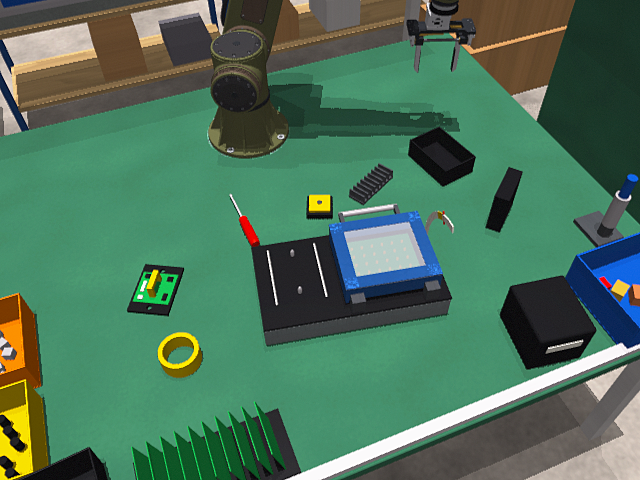

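View pics/side0.png

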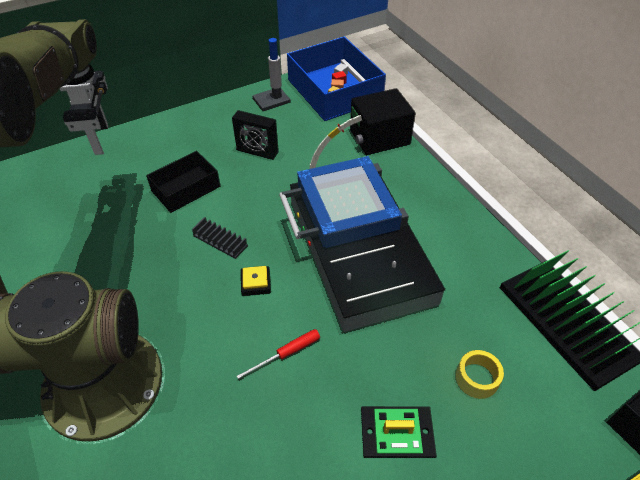

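The scene view shows the pegs at about (292,253) and (300,290), with the carrier at about (155,290). The side view shows the pegs at about (349,275) and (394,264), with the carrier plate corners at about (361,406), (432,407), (436,457) and (364,457).

```bash
cat > h.py <<'E'
import numpy as np
from scipy.spatial.transform import Rotation as R
def onplane(K,T,uv,z):
    d=T[:3,:3]@np.linalg.solve(K,[uv[0],uv[1],1.]); return T[:3,3]+d*(z-T[2,3])/d[2]
def proj(K,T,P):
    c=np.linalg.inv(T)@np.append(P,1); q=K@c[:3]; return q[:2]/q[2]
def tcpT(o):
    T=np.eye(4); T[:3,:3]=R.from_euler('xyz',o["eef_rot"]).as_matrix(); T[:3,3]=o["ee_pos"]; return T
def delta(o,pos,rot):
    """tool-frame shift (units of 50mm) and rotvec to reach pos,rot(matrix)"""
    T=tcpT(o); return T[:3,:3].T@(np.array(pos)-T[:3,3])/0.05, R.from_matrix(T[:3,:3].T@rot).as_rotvec()
E
python3 - <<'E'
import pickle,numpy as np
from h import *
P=pickle.load(open("p0.pkl","rb"))
np.set_printoptions(precision=4,suppress=True)
s,d=P["scene"],P["side"]
def L(p,l,z): return np.array([onplane(p["K"],p["pose"],u,z) for u in l])
for p,pg in ((s,[(292,253),(300,290)]),(d,[(349,275),(394,264)])):
    q=L(p,pg,.082); v=q[1]-q[0]; print("pegs",q[:,:2].tolist(),"mid",q.mean(0)[:2],"yaw",np.arctan2(v[1],v[0]),np.linalg.norm(v))
q=L(d,[(361,406),(432,407),(436,457),(364,457)],.006);print("car",q[:,:2].tolist(),q.mean(0)); v=q[1]-q[0]+q[2]-q[3]; print(np.arctan2(v[1],v[0]))
print(L(d,[(399,424)],.046),L(s,[(154,281)],.046))
print("holes",L(d,[(370,432),(427,432)],.008))
print("bar ends side",L(d,[(283,194),(299,234)],.1),"scene",L(s,[(340,216),(398,209)],.1))
E
```

```text
pegs [[0.5728816162055455, -0.05682059524990643], [0.6812864019111405, -0.07639693253186106]] mid [ 0.6271 -0.0666] yaw -0.17866004878089317 0.11015820689014885
pegs [[0.5689149554783132, -0.05745146465973683], [0.6755608202675102, -0.07994242787270667]] mid [ 0.6222 -0.0687] yaw -0.20784819195839727 0.10899166896090204
car [[0.45296202463272395, -0.30851974478047856], [0.579194877699104, -0.3793876320066277], [0.5266793923981653, -0.4646473768897694], [0.4049032226478943, -0.39871754318903313]] [ 0.4909 -0.3878  0.006 ]
-0.5040582484987841
[[ 0.4877 -0.3879  0.046 ]] [[ 0.5006 -0.382   0.046 ]]
holes [[ 0.4402 -0.3635  0.008 ]
 [ 0.5393 -0.4172  0.008 ]]
bar ends side [[0.5439 0.229  0.1   ]
 [0.5187 0.0916 0.1   ]] scene [[0.5214 0.0889 0.1   ]
 [0.5547 0.2319 0.1   ]]
```

>>> {"api": "move_arm", "payload": {"increments": [[1,-0.567,-0.527,0,0,0,0],[1,-0.567,-0.527,0,0,0,0],[1,-0.567,-0.527,0,0,0,0],[1,-0.567,-0.527,0,0,0,0],[1,-0.567,-0.527,0,0,0,0],[1,-0.567,-0.527,0,0,0,0],[1,-0.567,-0.527,0,0,0,0],[1,-0.567,-0.527,0,0,0,0],[1,-0.567,-0.527,0,0,0,0],[1,-0.567,-0.527,0,0,0,0],[1,-0.567,-0.527,0,0,0,0],[1,-0.567,-0.527,0,0,0,0]]}}

```text
time_s: 1.6
ee_pos: [0.4008, 0.0991, 0.2057]
eef_rot: [3.141, 0.001, 2.786]
force: [0.2, 0.4, -0.5]
grip_width: 0.094
grip_force: 0.0
```

>>> {"api": "move_arm", "payload": {"increments": [[1,-0.423,-0.71,0,0,0,0],[1,-0.423,-0.71,0,0,0,0],[1,-0.423,-0.71,0,0,0,0],[1,-0.423,-0.71,0,0,0,0],[1,-0.423,-0.71,0,0,0,0],[1,-0.423,-0.71,0,0,0,0],[1,-0.423,-0.71,0,0,0,0],[1,-0.423,-0.71,0,0,0,0],[1,-0.423,-0.71,0,0,0,0],[1,-0.423,-0.71,0,0,0,0],[1,-0.423,-0.71,0,0,0,0],[1,-0.423,-0.71,0,0,0,0],[1,0,0,0,0,0,0.148],[1,0,0,0,0,0,0],[1,0,0,0,0,0,0]]}}

```text
time_s: 3.1
ee_pos: [0.4898, -0.3866, 0.2054]
eef_rot: [3.141, -0.0, 2.642]
force: [1.0, 0.3, -0.1]
grip_width: 0.0938
grip_force: 0.0
```

Run:
```python
from station import ctrl
import cv2,numpy as np,pickle
from h import *
np.set_printoptions(precision=4,suppress=True)
o=ctrl.get_obs(); p=ctrl.camera("wrist")
print(o["time_s"],o["qpos"],o["ee_pos"],o["eef_rot"])
cv2.imwrite("pics/w1.png",p["color"]); p["o"]=o
pickle.dump(p,open("w1.pkl","wb")); print(p["K"],p["tool_from_camera"])
```

```text
3.1 [-0.7269  0.4672  1.2917  0.0001  1.3829 -1.798 ] [ 0.4898 -0.3866  0.2054] [ 3.1415 -0.0002  2.6419]
[[371.0541   0.     323.4702]
 [  0.     371.0541 244.183 ]
 [  0.       0.       1.    ]] [[ 0.0002 -0.9649 -0.2627  0.076 ]
 [ 1.      0.0004 -0.0006  0.    ]
 [ 0.0007 -0.2627  0.9649 -0.1797]
 [ 0.      0.      0.      1.    ]]
```

View pics/w1.png

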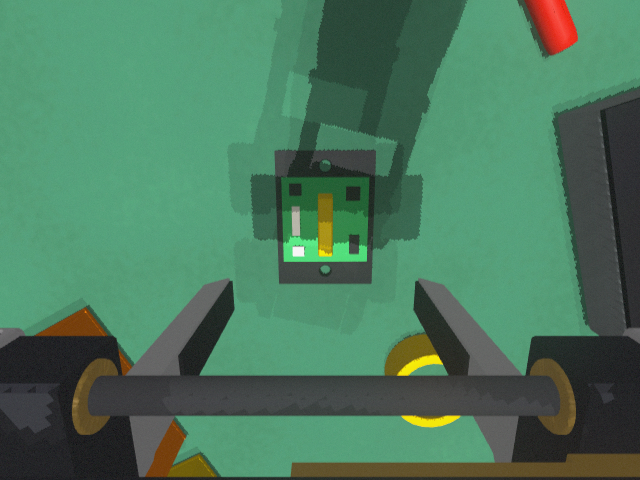

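The wrist view shows the carrier directly ahead, with its holes at (325,166) and (325,270). The yellow handle runs from (326,194) to (326,256).

```bash
cat >> h.py <<'E'
def wT(o,p): return tcpT(o)@p["tool_from_camera"]
E
python3 - <<'E'
import pickle,cv2
from h import *
np.set_printoptions(precision=4,suppress=True)
p=pickle.load(open("w1.pkl","rb")); T=wT(p["o"],p)
q=np.array([onplane(p["K"],T,u,.008) for u in [(325,166),(325,269.5)]]); v=q[1]-q[0]
m=q.mean(0);print(q,m,np.linalg.norm(v),np.arctan2(v[1],v[0]))
q2=np.array([onplane(p["K"],T,u,.046) for u in [(325.5,194),(326,256)]]);print(q2,q2.mean(0))
c=q2.mean(0)
print(tcpT(p["o"])[:3,:3].T@(np.array([m[0],m[1],.02])-p["o"]["ee_pos"])/.05, tcpT(p["o"])[:3,:3].T@(c-p["o"]["ee_pos"])/.05)
E
```

```text
[[ 0.443  -0.3596  0.008 ]
 [ 0.5386 -0.4116  0.008 ]] [ 0.4908 -0.3856  0.008 ] 0.10887113062781731 -0.49838593289416677
[[ 0.4632 -0.3702  0.046 ]
 [ 0.5155 -0.3981  0.046 ]] [ 0.4894 -0.3841  0.046 ]
[-0.0077  0.0276  3.7087] [0.0317 0.0391 3.1887]
```

>>> {"api": "move_arm", "payload": {"increments": [[0.6,0,0.03,0.5,0,0,0],[0.6,0,0,0.7,0,0,0],[0.6,0,0,0.8,0,0,0],[0.6,0,0,0.8,0,0,0],[0.6,0,0,0.6,0,0,0],[0.6,0,0,0.3,0,0,0],[0.6,0,0,0,0,0,0],[0,0,0,0,0,0,0],[0,0,0,0,0,0,0],[0,0,0,0,0,0,0],[0,0,0,0,0,0,0],[0,0,0,0,0,0,0]], "force": 25}}

```text
time_s: 4.35
ee_pos: [0.4907, -0.3859, 0.0209]
eef_rot: [-3.141, 0.001, 2.638]
force: [0.7, -0.6, -0.4]
grip_width: 0.02
grip_force: 0.0
```

>>> {"api": "move_arm", "payload": {"increments": [[0,0,0,0,0,0,0],[0,0,0,0,0,0,0],[0,0,0,0,0,0,0],[0,0,0,-0.3,0,0,0],[0,0,0,-0.6,0,0,0],[0,0,0,-0.8,0,0,0],[0,0,0,-0.8,0,0,0],[0,0,0,-0.7,0,0,0],[0,0,0,-0.4,0,0,0],[0,0.212,0.592,0,0,0,0],[0,0.212,0.592,0,0,0,0],[0,0.212,0.592,0,0,0,0],[0,0.212,0.592,0,0,0,0],[0,0.212,0.592,0,0,0,-0.1],[0,0.212,0.592,0,0,0,-0.1],[0,0,0,0,0,0,-0.11],[0,0,0,0,0,0,0],[0,0,0,0,0,0,0]]}}

```text
time_s: 6.15
ee_pos: [0.5174, -0.1995, 0.2009]
eef_rot: [-3.141, 0.0, 2.944]
force: [0.1, 0.1, -2.8]
grip_width: 0.0141
grip_force: 25.0
```

Run:
```python
from station import ctrl
import cv2,numpy as np,pickle
from h import *
np.set_printoptions(precision=4,suppress=True)
o=ctrl.get_obs(); p=ctrl.camera("wrist")
print(o["time_s"],o["qpos"],o["ee_pos"],o["eef_rot"],o["grip_width"],o["grip_force"])
cv2.imwrite("pics/w2.png",p["color"]); p["o"]=o
pickle.dump(p,open("w2.pkl","wb"))
```

```text
6.15 [-0.434   0.3134  1.5142 -0.0001  1.3137 -1.8075] [ 0.5174 -0.1995  0.2009] [-3.1415  0.0003  2.9443] 0.014092904414052579 24.996123611927032
```

View pics/w2.png

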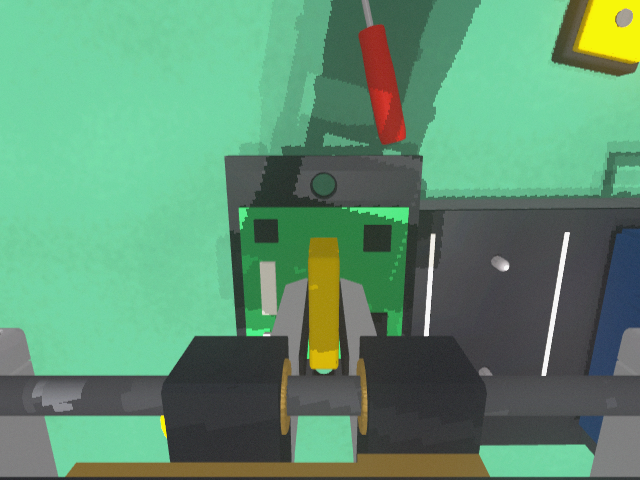

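The wrist view has the robot's side at the top. The front peg is at (500,264), the rear peg at (484,373) is half hidden, and the held carrier's hole is at (323,185). I'll shift forward to see both pegs clear.

>>> {"api": "move_arm", "payload": {"increments": [[0,-0.4,0,0,0,0,0],[0,-0.6,0,0,0,0,0],[0,-0.6,0,0,0,0,0],[0,-0.4,0,0,0,0,0],[0,0,0,0,0,0,0],[0,0,0,0,0,0,0],[0,0,0,0,0,0,0]]}}

```text
time_s: 6.9
ee_pos: [0.6149, -0.2187, 0.2006]
eef_rot: [3.142, -0.0, 2.946]
force: [-0.3, 0.7, -2.6]
grip_width: 0.0133
grip_force: 25.0
```

Run:
```python
from station import ctrl
import cv2,numpy as np,pickle
from h import *
np.set_printoptions(precision=4,suppress=True)
o=ctrl.get_obs(); p=ctrl.camera("wrist")
print(o["time_s"],o["qpos"],o["ee_pos"],o["eef_rot"],o["grip_width"],o["grip_force"])
im=p["color"]; p["o"]=o
a=cv2.resize(im[100:360,430:580],None,fx=2.2,fy=2.2,interpolation=cv2.INTER_NEAREST)
b=cv2.resize(im[100:360,220:430],None,fx=2.2,fy=2.2,interpolation=cv2.INTER_NEAREST)
cv2.imwrite("pics/w3.png",np.hstack([a,b]))
pickle.dump(p,open("w3.pkl","wb"))
T=wT(o,p)
for z in (.082,.09):print("pegs guess",[proj(p["K"],T,[.625+s*.055*np.cos(-.19),-.067+s*.055*np.sin(-.19),z]) for s in(-1,1)])
```

```text
6.9 [-0.3978  0.5374  1.1997 -0.      1.4048 -1.7734] [ 0.6149 -0.2187  0.2006] [ 3.1416 -0.0003  2.9464] 0.013258579284598816 24.996366798877716
pegs guess [array([517.6631, 145.2739]), array([500.6308, 278.5831])]
pegs guess [array([523.0006, 145.3265]), array([505.045, 281.96 ])]
```

View pics/w3.png

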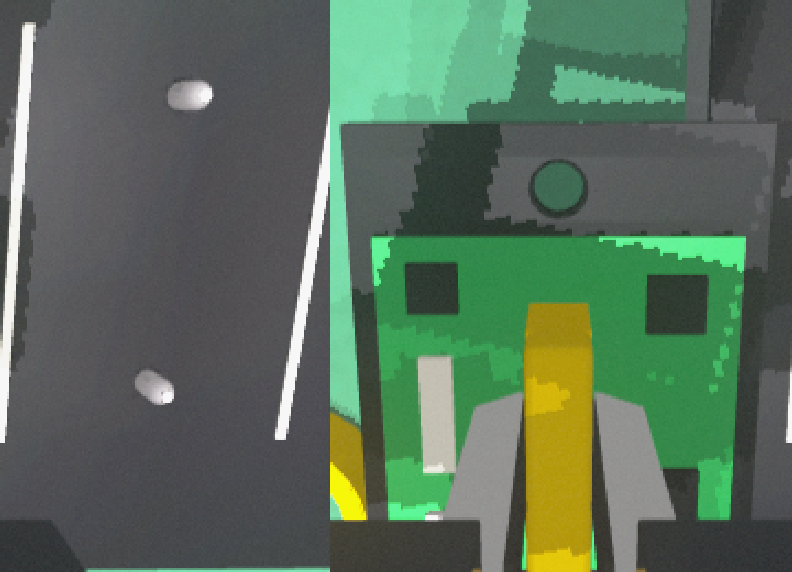

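The left crop shows the pegs complete at about (516,143) and (500,276) in full-image pixels. The right crop shows the carrier's front hole at (323.7,185.2), and the carrier sits square in the fingers.

Run:
```python
import pickle,cv2
from h import *
from scipy.optimize import least_squares
np.set_printoptions(precision=4,suppress=True)
p=pickle.load(open("w3.pkl","rb")); o=p["o"]; T=wT(o,p); im=p["color"]; K=p["K"]
g=cv2.cvtColor(im,cv2.COLOR_BGR2GRAY); t=np.linspace(0,2*np.pi,40)
def sil(x,y):
    pts=[proj(K,T,[x+r*np.cos(a),y+r*np.sin(a),z]) for r,z in((.005,.072),(.005,.085),(.002,.09)) for a in t]
    h=cv2.convexHull(np.float32(pts)); return h
def cen(h): m=cv2.moments(h); return np.array([m["m10"],m["m01"]])/m["m00"],m["m00"]
Q=[]
for c,r in((516,143),(500,276)):
    w=g[r-14:r+14,c-18:c+18]; n,l,st,ce=cv2.connectedComponentsWithStats((w>95).astype(np.uint8))
    i=1+np.argmax(st[1:,4]); u=ce[i]+[c-18,r-14]
    x0=onplane(K,T,u,.08)[:2]
    s=least_squares(lambda q:cen(sil(*q))[0]-u,x0); Q.append(s.x); print(u,st[i,4],cen(sil(*s.x))[1],s.x)
Q=np.array(Q); v=Q[1]-Q[0]; m=Q.mean(0); yaw=np.arctan2(v[1],v[0]); print("dock",m,yaw,np.linalg.norm(v))
h=onplane(K,T,(323.7,185.2),o["ee_pos"][2]-.0209+.008); Rt=tcpT(o)[:3,:3]
print("hole in tool",Rt.T@(h-o["ee_pos"]))
# same edges for yaw of carrier
dz=np.array([m[0],m[1],o["ee_pos"][2]])-o["ee_pos"]
print("shift units",Rt.T@dz/.05,"tool-z turn",-(yaw+np.pi-o["eef_rot"][2]))
np.save("dock.npy",[*m,yaw])
```

```text
[515.8171 142.7315] 257 241.2844400657341 [ 0.5691 -0.0564]
[499.5896 275.566 ] 212 202.30201352154836 [ 0.6775 -0.0768]
dock [ 0.6233 -0.0666] -0.1854785735874059 0.11030272041190216
hole in tool [ 0.0551 -0.      0.0129]
shift units [0.4258 3.0167 0.0002] tool-z turn -0.009743055115567945
```

>>> {"api": "move_arm", "payload": {"increments": [[0,0.07,0.4,0,0,0,-0.01],[0,0.07,0.55,0,0,0,0],[0,0.07,0.55,0,0,0,0],[0,0.07,0.55,0,0,0,0],[0,0.07,0.55,0,0,0,0],[0,0.08,0.42,0,0,0,0],[0,0,0,0.3,0,0,0],[0,0,0,0.5,0,0,0],[0,0,0,0.5,0,0,0],[0,0,0,0.3,0,0,0],[0,0,0,0,0,0,0],[0,0,0,0,0,0,0],[0,0,0,0,0,0,0]]}}

```text
time_s: 8.25
ee_pos: [0.6229, -0.0661, 0.122]
eef_rot: [3.142, 0.002, 2.958]
force: [0.6, 0.1, -2.1]
grip_width: 0.0136
grip_force: 25.0
```

Run:
```python
from station import ctrl
import cv2,numpy as np,pickle
from h import *
np.set_printoptions(precision=4,suppress=True)
o=ctrl.get_obs(); p=ctrl.camera("wrist")
print(o["time_s"],o["ee_pos"],o["eef_rot"],o["force"])
d=np.load("dock.npy"); Rt=tcpT(o)[:3,:3]
print("left",Rt.T@(np.array([d[0],d[1],.072+.0209])-o["ee_pos"])/.05,"turn",-(d[2]+np.pi-o["eef_rot"][2]))
im=p["color"]; p["o"]=o;pickle.dump(p,open("w4.pkl","wb"))
T=wT(o,p); f=d[:2]-.055*np.array([np.cos(d[2]),np.sin(d[2])])
print("peg top expected",proj(p["K"],T,[*f,.09]),"hole rim expected",proj(p["K"],T,(tcpT(o)@[.055,0,.0129,1])[:3]))
cv2.imwrite("pics/w4.png",cv2.resize(im[140:240,260:390],None,fx=5,fy=5,interpolation=cv2.INTER_NEAREST))
```

```text
8.25 [ 0.6229 -0.0661  0.122 ] [3.1415 0.0022 2.9578] [ 0.5645  0.1373 -2.058 ]
left [-0.0096 -0.009   0.5824] turn 0.0017158310402241028
peg top expected [323.1354 182.6226] hole rim expected [323.7523 185.4679]
```

View pics/w4.png

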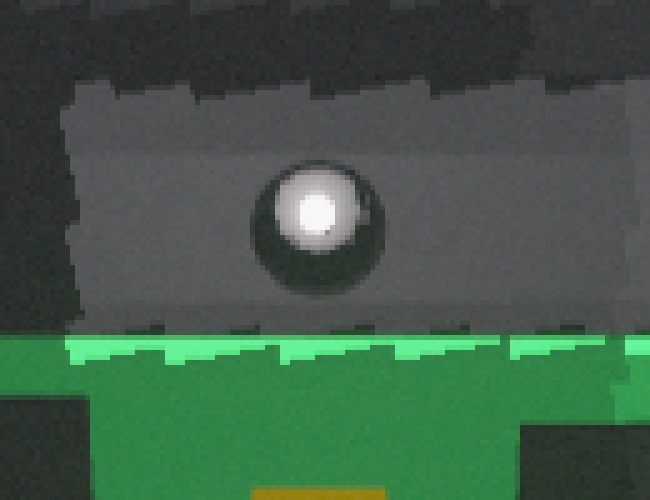

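The peg top is visible through the hole at (323.6,182.8), as predicted, so the carrier is aligned. Next I lower it.

>>> {"api": "move_arm", "payload": {"increments": [[0,-0.01,0,0.1,0,0,0],[0,0,0,0.1,0,0,0],[0,0,0,0.1,0,0,0],[0,0,0,0.1,0,0,0],[0,0,0,0.1,0,0,0],[0,0,0,0.08,0,0,0],[0,0,0,0.02,0,0,0],[0,0,0,0,0,0,0],[0,0,0,0,0,0,0]]}}

```text
time_s: 9.2
ee_pos: [0.6231, -0.0662, 0.0923]
eef_rot: [-3.142, 0.002, 2.958]
force: [-8.5, 0.9, 13.9]
grip_width: 0.0138
grip_force: 25.0
```

>>> {"api": "move_arm", "payload": {"increments": [[0.5,0,0,0,0,0,0],[0.5,0,0,0,0,0,0],[0.5,0,0,0,0,0,0],[0.5,0,0,0,0,0,0],[0.5,0,0,-0.3,0,0,0],[0.5,0,0,-0.6,0,0,0],[0.5,0,0,-0.6,0,0,0],[0.5,0,0,-0.6,0,0,0],[0.5,0,0,-0.3,0,0,0],[0.5,0,0,0,0,0,0],[0.5,0,0,0,0,0,0]]}}

```text
time_s: 10.3
ee_pos: [0.6226, -0.0661, 0.2103]
eef_rot: [-3.142, -0.0, 2.958]
force: [-1.0, -0.6, -0.2]
grip_width: 0.0471
grip_force: 0.0
```

Run:
```python
from station import ctrl
import cv2,numpy as np,pickle
from h import *
np.set_printoptions(precision=4,suppress=True)
o=ctrl.get_obs(); p=ctrl.camera("wrist")
print(o["time_s"],o["ee_pos"],o["eef_rot"],o["force"])
p["o"]=o;pickle.dump(p,open("w5.pkl","wb"))
cv2.imwrite("pics/w5.png",p["color"])
d=np.load("dock.npy");T=wT(o,p);c,s=np.cos(d[2]),np.sin(d[2])
for z in(.072,.08):
  for X,Y in((-.07,.05),(-.07,-.05),(.07,-.05),(.07,.05)): print(z,proj(p["K"],T,[d[0]+c*X-s*Y,d[1]+s*X+c*Y,z]))
```

```text
10.3 [ 0.6226 -0.0661  0.2103] [-3.1416 -0.0001  2.9578] [-0.9923 -0.5559 -0.2222]
0.072 [383.6795 151.8258]
0.072 [263.4524 151.5882]
0.072 [269.5515 306.5663]
0.072 [376.989  306.8047]
0.08 [385.2133 152.0452]
0.08 [261.9019 151.8014]
0.08 [268.309  310.2994]
0.08 [378.2029 310.5439]
```

View pics/w5.png

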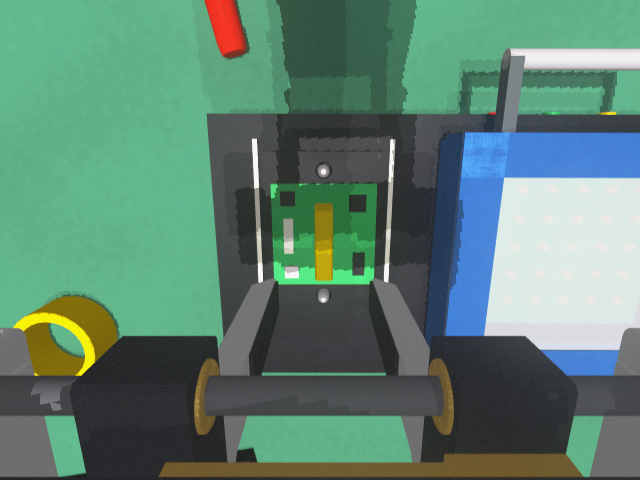

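Both pegs show through the holes, at (323,170) and (323,296), and the board is square. The carrier is seated, so I turn to the hood bar.

>>> {"api": "move_arm", "payload": {"increments": [[0.5,0.383,0.585,0,0,0,0],[0.5,0.383,0.585,0,0,0,0],[0.5,0.383,0.585,0,0,0,0],[0.5,0.383,0.585,0,0,0,0],[0.5,0.383,0.585,0,0,0,0],[0.5,0.383,0.585,0,0,0,0],[0.5,0.383,0.585,0,0,0,0],[0.5,0,0,0,0,0,0.143],[0.5,0,0,0,0,0,0.143],[0.5,0,0,0,0,0,0.143],[0.5,0,0,0,0,0,0.143],[0.5,0,0,0,0,0,0.143],[0.5,0,0,0,0,0,0.143],[0.5,0,0,0,0,0,0.143],[0.5,0,0,0,0,0,0.143],[0.5,0,0,0,0,0,0.143],[0.5,0,0,0,0,0,0.143],[0.5,0,0,0,0,0,0.143],[0.5,0,0,0,0,0,0],[0.5,0,0,0,0,0,0]]}}

```text
time_s: 12.35
ee_pos: [0.5281, 0.1596, 0.2097]
eef_rot: [-3.14, 0.001, 1.389]
force: [-0.6, -0.8, -0.6]
grip_width: 0.0472
grip_force: 0.0
```

Run:
```python
from station import ctrl
import cv2,numpy as np,pickle
from h import *
np.set_printoptions(precision=4,suppress=True)
o=ctrl.get_obs(); p=ctrl.camera("wrist")
print(o["time_s"],o["qpos"],o["ee_pos"],o["eef_rot"])
p["o"]=o;pickle.dump(p,open("w6.pkl","wb"))
cv2.imwrite("pics/w6.png",p["color"])
d=np.load("dock.npy");T=wT(o,p);c,s=np.cos(d[2]),np.sin(d[2])
for Y in(.13,.205,.28): 
  X=-.135;P=[d[0]+c*X-s*Y,d[1]+s*X+c*Y,.1]; print(P,proj(p["K"],T,P))
```

```text
12.35 [ 0.2271  0.3012  1.5092 -0.      1.3325  0.4087] [0.5281 0.1596 0.2097] [-3.1404  0.0005  1.3891]
[np.float64(0.514602594288248), np.float64(0.08607402412662253), 0.1] [323.2335 325.0064]
[np.float64(0.5284338632712122), np.float64(0.15978763208553937), 0.1] [323.5929 240.5714]
[np.float64(0.5422651322541765), np.float64(0.23350124004445627), 0.1] [324.0031 144.2168]
```

View pics/w6.png

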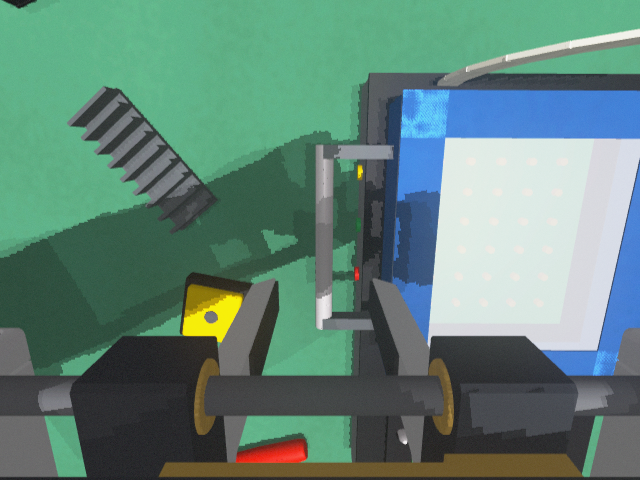

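The bar shows at columns 316–332, centred at 324 and matching the prediction. Next I go down and grip it.

>>> {"api": "move_arm", "payload": {"increments": [[0.5,0,0,0.4,0,0,0],[0.5,0,0,0.7,0,0,0],[0.5,0,0,0.7,0,0,0],[0.5,0,0,0.5,0,0,0],[0.5,0,0,0.26,0,0,0],[0.5,0,0,0,0,0,0],[0,0,0,0,0,0,0],[0,0,0,0,0,0,0],[0,0,0,0,0,0,0],[0,0,0,0,0,0,0],[0,0,0,0,0,0,0],[0,0,0,0,0,0,0]], "force": 25}}

```text
time_s: 13.6
ee_pos: [0.5283, 0.1597, 0.0827]
eef_rot: [-3.141, -0.0, 1.385]
force: [-2.4, -0.1, 2.5]
grip_width: 0.0132
grip_force: 25.0
```

Run:
```python
from station import ctrl
from h import *
np.set_printoptions(precision=4,suppress=True)
o=ctrl.get_obs(); print(o["ee_pos"],o["eef_rot"],o["grip_width"],o["grip_force"],o["qpos"])
q=np.array([0,.05,.15,.25,.35,.45,.55,.65,.75,.85,.95,1.05,1.15,1.18])
# forward (tester x) = tool ? ; yaw 1.385: tool y dir
print(tcpT(o)[:3,:3])
dx=.245*(1-np.cos(q))/.05; dz=.245*np.sin(q)/.05
print(np.c_[q[1:],np.diff(dx),np.diff(dz)])
```

```text
[0.5283 0.1597 0.0827] [-3.1414 -0.0001  1.3849] 0.013196610932734063 25.000616312026978 [0.2272 0.4356 1.6407 0.0002 1.0654 0.413 ]
[[ 0.1848  0.9828 -0.0001]
 [ 0.9828 -0.1848  0.0001]
 [ 0.0001 -0.0002 -1.    ]]
[[0.05   0.0061 0.2449]
 [0.15   0.0489 0.4873]
 [0.25   0.0973 0.48  ]
 [0.35   0.1447 0.4679]
 [0.45   0.1907 0.4511]
 [0.55   0.2348 0.4298]
 [0.65   0.2766 0.4042]
 [0.75   0.3155 0.3746]
 [0.85   0.3514 0.3412]
 [0.95   0.3837 0.3045]
 [1.05   0.4121 0.2646]
 [1.15   0.4365 0.2222]
 [1.18   0.1351 0.058 ]]
```

>>> {"api": "move_arm", "payload": {"increments": [[0,0,0.003,-0.122,0,0,0],[0,0,0.003,-0.123,0,0,0],[0,0,0.02,-0.244,0,0,0],[0,0,0.029,-0.243,0,0,0],[0,0,0.043,-0.24,0,0,0],[0,0,0.054,-0.24,0,0,0],[0,0,0.066,-0.235,0,0,0],[0,0,0.078,-0.233,0,0,0],[0,0,0.09,-0.228,0,0,0],[0,0,0.101,-0.223,0,0,0],[0,0,0.112,-0.218,0,0,0],[0,0,0.123,-0.212,0,0,0],[0,0,0.134,-0.205,0,0,0],[0,0,0.143,-0.199,0,0,0],[0,0,0.153,-0.191,0,0,0],[0,0,0.162,-0.184,0,0,0],[0,0,0,0,0,0,0]]}}

```text
time_s: 15.3
ee_pos: [0.5923, 0.1478, 0.2541]
eef_rot: [3.141, -0.001, 1.385]
force: [-24.4, 1.9, 19.6]
grip_width: 0.0126
grip_force: 25.0
```

```bash
cat > q.py <<'E'
from station import ctrl
from h import *
np.set_printoptions(precision=4,suppress=True)
o=ctrl.get_obs(); d=np.load("dock.npy"); c,s=np.cos(d[2]),np.sin(d[2])
h=np.array([d[0]+c*.11-s*.205,d[1]+s*.11+c*.205])
T=tcpT(o); b=(T@[0,0,-.0173,1])[:3]
X=c*(b[0]-h[0])+s*(b[1]-h[1]); Z=b[2]-.1
print(o["time_s"],"q",np.arctan2(Z,-X),"r",np.hypot(X,Z),o["ee_pos"],"F",o["force"],o["grip_width"],o["grip_force"])
E
python3 q.py
```

```text
15.3 q 0.7608776190782854 r 0.24857872241924997 [0.5923 0.1478 0.2541] F [-24.4161   1.8827  19.5744] 0.012649962205474602 25.005358904600143
```

>>> {"api": "move_arm", "payload": {"increments": [[0,0,-0.02,-0.02,0,0,0],[0,0,-0.02,-0.02,0,0,0],[0,0,0,0,0,0,0]]}}

```text
time_s: 15.6
ee_pos: [0.5909, 0.148, 0.2528]
eef_rot: [3.141, -0.001, 1.385]
force: [-5.8, 2.2, 4.8]
grip_width: 0.0133
grip_force: 25.0
```

```bash
python3 q.py
```

```text
15.6 q 0.7530270745829495 r 0.2487025436112957 [0.5909 0.148  0.2528] F [-5.7619  2.1855  4.838 ] 0.01330704493497115 25.00113219022751
```

>>> {"api": "move_arm", "payload": {"increments": [[0,0,0.162,-0.185,0,0,0],[0,0,0.172,-0.174,0,0,0],[0,0,0.182,-0.164,0,0,0],[0,0,0.192,-0.152,0,0,0],[0,0,0.2,-0.142,0,0,0],[0,0,0,0,0,0,0]]}}

```text
time_s: 16.2
ee_pos: [0.6364, 0.1393, 0.2939]
eef_rot: [3.14, -0.001, 1.384]
force: [-4.7, 1.8, 7.7]
grip_width: 0.0137
grip_force: 25.0
```

```bash
python3 q.py
```

```text
16.2 q 1.0013860411188844 r 0.25072486712205994 [0.6364 0.1393 0.2939] F [-4.6839  1.817   7.6906] 0.01367056240630887 25.001556873321533
```

>>> {"api": "move_arm", "payload": {"increments": [[0,0,0.148,-0.102,0,0,0],[0,0,0.152,-0.096,0,0,0],[0,0,0.156,-0.09,0,0,0],[0,0,0.16,-0.084,0,0,0],[0,0,0.162,-0.078,0,0,0],[0,0,0,0,0,0,0],[0,0,0,0,0,0,0]]}}

```text
time_s: 16.9
ee_pos: [0.6737, 0.132, 0.3151]
eef_rot: [3.141, 0.0, 1.384]
force: [-2.5, -1.2, 4.6]
grip_width: 0.0135
grip_force: 25.0
```

```bash
python3 q.py
python3 - <<'E'
from station import ctrl
import cv2,numpy as np
a=ctrl.camera("scene")["color"]; b=ctrl.camera("side")["color"]
a=cv2.resize(a[110:310,270:470],None,fx=2.5,fy=2.5); b=cv2.resize(b[90:290,240:360],None,fx=2.5,fy=2.5)
cv2.imwrite("pics/h1.png",np.hstack([a,b]))
E
```

```text
16.9 q 1.174970756731088 r 0.2518881669289302 [0.6737 0.132  0.3151] F [-2.4741 -1.2311  4.6437] 0.013533734262387277 25.000860393047333
```

View pics/h1.png

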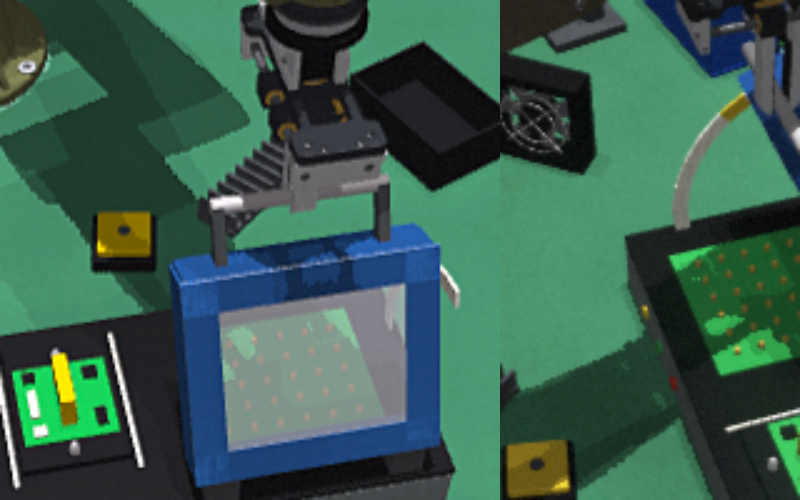

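The hood is held past its balance point at about 1.16 rad, and the carrier is in place with its pegs through. I'll go slightly further for margin, then ease it back.

>>> {"api": "move_arm", "payload": {"increments": [[0,0,0.138,-0.057,0,0,0],[0,0,0,0,0,0,0],[0,0,0,0,0,0,0],[0,0,0,0,0,0,0]]}}

```text
time_s: 17.4
ee_pos: [0.6804, 0.1307, 0.3178]
eef_rot: [3.141, 0.0, 1.385]
force: [-3.4, -4.6, 5.0]
grip_width: 0.0133
grip_force: 25.0
```

```bash
python3 q.py
```

```text
17.4 q 1.2039675197634845 r 0.2518088125654422 [0.6804 0.1307 0.3178] F [-3.3951 -4.6056  4.9599] 0.013268225491965019 25.0009748339653
```

>>> {"api": "move_arm", "payload": {"increments": [[0,0,-0.123,0.051,0,0,0],[0,0,-0.122,0.054,0,0,0],[0,0,-0.12,0.057,0,0,0],[0,0,-0.119,0.06,0,0,0],[0,0,-0.117,0.063,0,0,0],[0,0,-0.115,0.066,0,0,0],[0,0,-0.114,0.069,0,0,0],[0,0,-0.112,0.072,0,0,0],[0,0,-0.11,0.075,0,0,0],[0,0,-0.107,0.078,0,0,0],[0,0,0,0,0,0,0],[0,0,0,0,0,0,0],[0,0,0,0,0,0,0],[0,0,0,0,0,0,0],[0,0,0,0,0,0,0]]}}

```text
time_s: 18.9
ee_pos: [0.6238, 0.142, 0.2854]
eef_rot: [3.142, -0.0, 1.385]
force: [0.5, 2.9, 0.3]
grip_width: 0.013
grip_force: 25.0
```

```bash
python3 q.py
python3 - <<'E'
from station import ctrl
import cv2,numpy as np,pickle
p=ctrl.camera("scene");a=p["color"]
cv2.imwrite("pics/h2.png",cv2.resize(a[110:320,250:470],None,fx=2.8,fy=2.8,interpolation=cv2.INTER_CUBIC))
E
python3 q.py
```

```text
18.9 q 0.9401349396429796 r 0.2510007462803229 [0.6238 0.142  0.2854] F [0.5036 2.8799 0.3015] 0.013003304759966543 24.998302459716797
18.95 q 0.9401605674267843 r 0.25101551459785293 [0.6238 0.142  0.2854] F [ 1.1271  1.9215 -0.9538] 0.013087551918626976 24.998344480991364
```

View pics/h2.png

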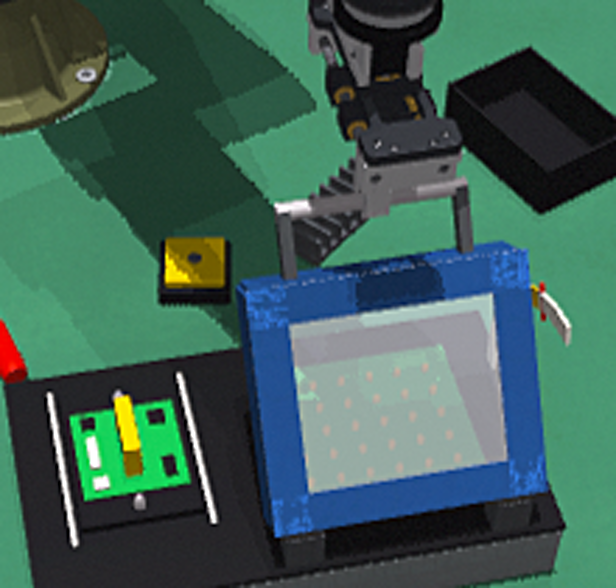

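The hood is held at about 0.93 rad, at rest below its balance mark. The carrier is on its pegs at (130,450) and untouched.

```bash
python3 -c "
from station import ctrl
print(ctrl.hand_in())"
```

```text
the job is handed in; nothing more can be done
None
```

The job is handed in (no verdict came back): the carrier is on the dock's pegs and released, and the hood went past balance to about 1.2 rad and is now held at rest at about 0.93 rad, both angles worked out from the arm's pose.

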